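# Bring a combustion boat to the furnace sledge and hold it ready over the seat

## Robot

A 7-joint arm with a two-finger parallel gripper is mounted at the origin on a cart in front of the work surface, level with it; the furniture and walls round the work are solid. World frame = base frame: x ahead of the robot, y to its left, z up, the work surface at z = 0. Lengths are in m, angles in rad, forces in N, time in s.
With the tool pointing down it reaches from about 0.4 to 0.85 m from the base axis. Payload 10.4 kg.
Tool frame: the origin (TCP) lies at the very end of the fingers, on their centre line; the grasp point (between the pads) lies 19 mm behind it; z points along the fingers, y is the direction in which the jaws open and shut (so a half turn about z gives the same grasp; the last joint's range is limited). The gripper opens to 87 mm and grips with 3 to 60 N. Pads are 19 mm wide; open, the fingers measure 117 mm over their backs; the gripper's body (75 mm by 190 mm) begins 51 mm behind the grasp point.
Start: joints at [1.237, 0.332, -0.065, 1.46, 0.022, 1.35, -0.088], TCP at [0.191, -0.595, 0.223] pointing down, gripper open.
Joint ranges: [-2.6, 2.6], [-0.5, 2.12], [-1.47, 1.34], [0.16, 2.42], [-1.27, 4.41], [0.06, 2.06], [-2.6, 2.6]. Speed limits (rad/s): [2.22, 2.22, 2.79, 2.79, 3.14, 3.14, 3.14].

## Interface

Orientations are given as a unit quaternion [x, y, z, w].
In Python, from station import manip, cams, finish_job gives the robot as it stands.
- The arm moves only by the shell command python3 -m crank 'ROWS'. ROWS is JSON, a list that holds one entry, the list of rows, each a list of 7 numbers: the closure, from 0 (fully open) to 1 (shut), then the shift along the world's x, y, z in mm, then the turn, a rotation vector about the world's x, y, z in degrees. In form: [[[jaw, tx, ty, tz, rx, ry, rz], ...]]. A call has 1 to 10 rows; each row shifts and turns the commanded pose from where the row before left it; what a row does not reach is not made up. A row lasts 1/10 s, in which the tool goes at most 50 mm and 8.59 degrees, less where a joint would pass 70% of its speed; a pose out of reach is approached as far as the arm can. A call with a gripper value outside its range is refused whole. The fingers move at their own pace and stop on an object; the grip force is fixed at half the most. Time passes only in rows, so rows that do not move let the fingers close. It gives the time, the measured TCP pose, the force and the opening at its end, in the units of the state.
- manip.sense(): the state, without advancing time (a new reading comes with each control period).
- cams.capture(name): name is "scene" or "top"; returns the picture (400x640x3 uint8, red, green, blue); there is no depth.
- cams.calibration(name): a dict with "camera_matrix" (3x3 intrinsics, pixels), "T" (4x4, takes a point from camera to world coordinates). Camera axes: x right, y up, looking along -z (the intrinsics and any distortion apply to the point x, -y, -z); pixel columns grow to the right and rows downward; lengths in m; the calibration is good to about 2 mm. A picture is of the moment at which its call begins. calibration takes no time and is no camera call.
- finish_job(): hands the job in, once; it reports no verdict.
The state is a dict: "clock": time; "qpos": joint angles; "joint_velocities": joint speeds; "tau": joint torques, N m; "ee_pos": TCP position; "tool_rot": TCP orientation; "wrist_force": force on the tool from outside, world axes, zero at the start; "torque": the same for the moment, N m; "grip_width": opening from 0.0 (shut) to 1.0 (fully open).
Only numpy, scipy, OpenCV 4.12 (cv2) and the standard library are available. Lean on these libraries where they do the work, as an engineer would, in place of code of your own. Each camera call takes 0.05 s, during which the arm holds its last target.

## Task

The long porcelain boat is next to go on the tube furnace's loading sledge, but someone left a reagent bottle standing on the sledge: first move the bottle onto the round cork pad and leave it standing there. Then pick up the boat, lift it over the vial rack (over the rack, not round its ends) and stop with it level about one centimetre above the sledge's ledges, centred over the seat and lined up lengthwise with it, either end first, never touching the sledge. Finish while still holding it there, ready to be lowered, and leave the vials in the rack undisturbed and the bottle on its pad.

Things in the scene. Friction and masses are not known exactly. Their poses are not given: they have to be found in the camera images.
- sledge: Loading sledge, fixed on the worktop: steel plate 130 x 64 mm with grey ceramic ledges framing an open seat 100 mm long (x) by 30 mm wide (y). Ledge tops 14 mm, seat floor 6 mm above the worktop; a flat pull ring sticks out 26 mm at the -x end. Origin: underside, below the seat's centre; x along the seat, z up. Sledge and boat lie on opposite sides of the vial rack, either way round.
- boat: White porcelain combustion boat, loose, an open trough 88 mm long (x), 20 mm wide (y), 16 mm high, walls 3 mm, about 40 g, with a small loop that sticks out 12 mm from the -x end near the rim. It lies upright on the worktop. Origin: centre of the trough's underside; x lengthwise, z up. Easily gripped across its 20 mm width at the middle.
- bottle: Small capped reagent bottle, loose, 45 mm in diameter, 80 mm high, body straight from about 5 to 45 mm above its foot, about 0.11 kg. It starts upright on the sledge's ledges, over the seat. Origin: centre of its underside; z up.
- cork_pad: Flat round cork pad, fixed, 90 mm in diameter, 5 mm thick, on the worktop. Origin: centre of its underside; the bottle is to stand on its top, 5 mm above.
- vial_rack: Grey metal vial rack, fixed to the worktop, 234 mm long (x), 56 mm wide (y), 64 mm high, standing between the sledge and the boat with its length roughly fore and aft; with the vials in it the highest points are 82 mm above the worktop. Origin: centre of its underside; z up.
- rack_vial_0: Capped glass sample vial, loose, 24 mm in diameter, 44 mm high, standing in a hole of the rack; to be left where it is. Origin: centre of its underside, 38 mm above the worktop.
- rack_vial_1: Capped glass sample vial, loose, 24 mm in diameter, 44 mm high, standing in a hole of the rack; to be left where it is. Origin: centre of its underside, 38 mm above the worktop.
- rack_vial_2: Capped glass sample vial, loose, 24 mm in diameter, 44 mm high, standing in a hole of the rack; to be left where it is. Origin: centre of its underside, 38 mm above the worktop.
- rack_vial_3: Capped glass sample vial, loose, 24 mm in diameter, 44 mm high, standing in a hole of the rack; to be left where it is. Origin: centre of its underside, 38 mm above the worktop.
Not all that is in view belongs to the job. Several things have the shape of the cork_pad; the one meant has the colours described above. There is more than one size of the bottle; the job needs the larger.

How it is judged:
By the outcome, as a careful person would: the job done as asked, in the order asked, and still so for the second after the job is handed in, while the arm keeps its last pose, push and grip.
It also fails if it takes over 61 s, if anything falls off the work surface, if the arm or the gripper's body presses on something with over 40 N, if the wrist force passes 120 N, or if a joint passes its speed limit or range.

## Working session

There is one attempt and no reset: what is moved stays moved. The work goes in short steps, Python scripts to look and compute and a shell command to move; the robot and the scene stay as the last step left them, time stands still between calls to the robot, and variables do not carry over. Pictures are saved under pics/ and viewed, and the job is handed in when it is done.

```bash
ls; mkdir -p pics
python3 - <<'E'
from station import manip,cams
import cv2,numpy as np
np.set_printoptions(precision=4,suppress=True)
for n in("scene","top"):
    cv2.imwrite(f"pics/{n}0.png",cams.capture(n)[:,:,::-1]);c=cams.calibration(n);print(n,c)
s=manip.sense();print(s)
E
```

```text
pics
scene {'camera_matrix': array([[488.1519,   0.    , 322.0119],
       [  0.    , 488.1519, 199.0105],
       [  0.    ,   0.    ,   1.    ]]), 'T': array([[-0.7703,  0.3152, -0.5543, -0.1249],
       [-0.6373, -0.4098,  0.6526,  0.6483],
       [-0.0215,  0.856 ,  0.5165,  0.6483],
       [ 0.    ,  0.    ,  0.    ,  1.    ]])}
top {'camera_matrix': array([[413.4381,   0.    , 321.8287],
       [  0.    , 413.4381, 192.6564],
       [  0.    ,   0.    ,   1.    ]]), 'T': array([[-0.0225,  0.9913, -0.1298,  0.358 ],
       [-0.9997, -0.0226,  0.0004, -0.1119],
       [-0.0026,  0.1297,  0.9915,  1.2605],
       [ 0.    ,  0.    ,  0.    ,  1.    ]])}
{'clock': 0.1, 'qpos': array([ 1.2374,  0.3328, -0.0647,  1.4609,  0.0216,  1.3499, -0.0885]), 'joint_velocities': array([-0.0004, -0.0016,  0.0019, -0.0015, -0.0006,  0.0005, -0.0003]), 'tau': array([  0.0025, -62.4546,   0.0254, -39.0721,  -0.0614,   0.0367,
         0.0001]), 'ee_pos': array([ 0.191 , -0.5947,  0.2218]), 'tool_rot': array([ 0.9879,  0.1548, -0.0001, -0.0006]), 'wrist_force': array([0.1417, 0.4927, 0.0713]), 'torque': array([ 0.0012, -0.0066, -0.0326]), 'grip_width': 1.003778286465784}
```

View pics/scene0.png

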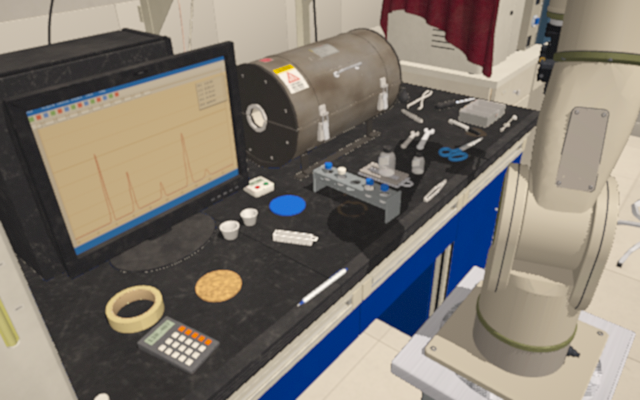

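View pics/top0.png

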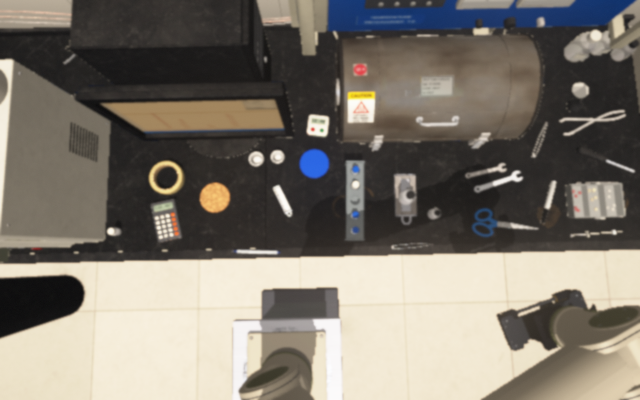

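The scene view shows the bottle standing on the sledge at about (387,163), with a smaller bottle at (418,163). The boat is at (295,238), the rack at (357,190), a cork-textured disc at (218,285) and a blue disc at (287,205). I'll enlarge these areas.

Run:
```python
import cv2,numpy as np
t=cv2.imread("pics/top0.png");s=cv2.imread("pics/scene0.png")
a=cv2.resize(t[145:245,260:460],None,fx=4,fy=4,interpolation=cv2.INTER_CUBIC)
cv2.imwrite("pics/topcrop.png",a)
b=cv2.resize(s[130:260,260:460],None,fx=4,fy=4,interpolation=cv2.INTER_CUBIC)
cv2.imwrite("pics/scrop.png",b)
c=np.hstack([cv2.resize(t[150:250,140:340],None,fx=2,fy=2,interpolation=cv2.INTER_CUBIC),cv2.resize(s[190:390,90:330],(400,200*400//240))[:200]]) if 0 else cv2.resize(t[140:240,140:340],None,fx=4,fy=4,interpolation=cv2.INTER_CUBIC)
cv2.imwrite("pics/padcrop.png",c)
```

```text
(no output)
```

View pics/topcrop.png

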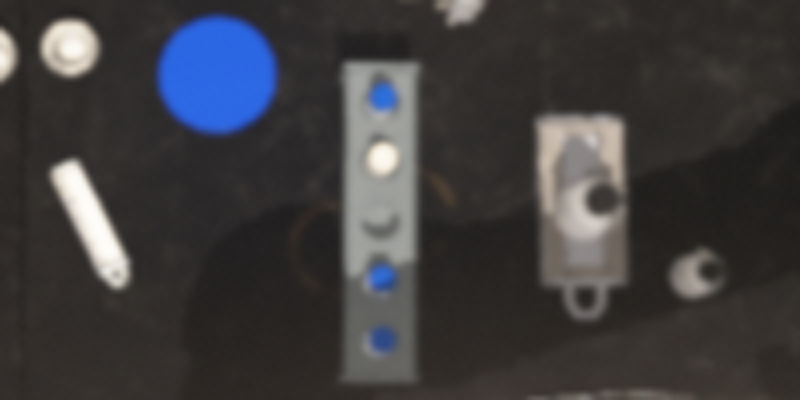

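View pics/scrop.png

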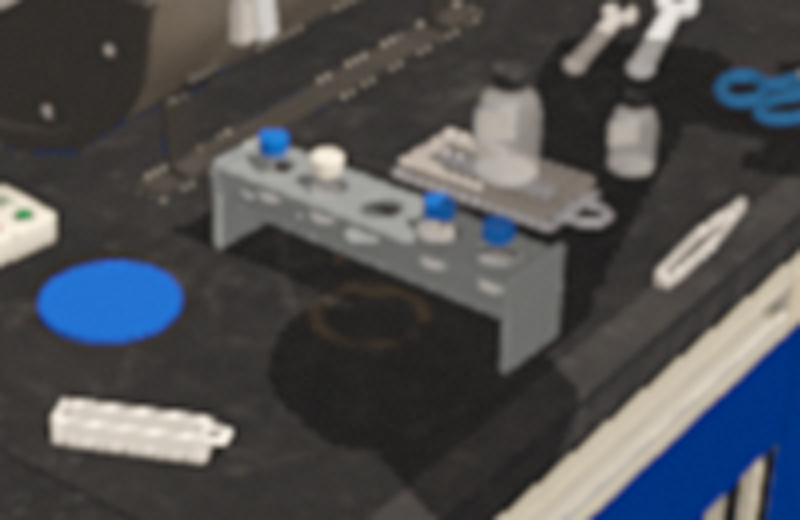

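View pics/padcrop.png

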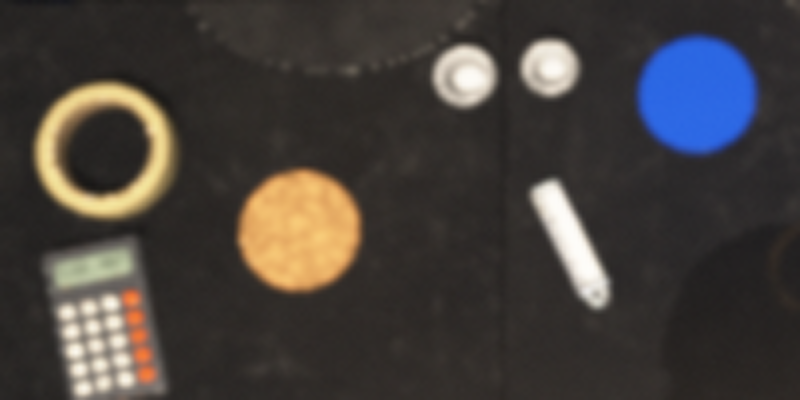

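Things shaped like the pad: the orange cork-textured disc at top (214,197) and the blue disc at (314,163). The pad is the cork one, because it is cork-coloured and grained. The tape ring at (166,177) has a hole in it. Bottles: the one on the sledge at top (408,192) is clearly larger than the one at (434,213), and it stands on the sledge, so it is the one to move. The boat's loop points towards the robot, as does the sledge's ring. Next I'll measure positions.

```bash
cat > h.py <<'E'
import cv2,numpy as np
from station import manip,cams
np.set_printoptions(precision=4,suppress=True)
def ray(n,uv):
    c=cams.calibration(n);K=c["camera_matrix"];T=c["T"]
    d=T[:3,:3]@np.array([(uv[0]-K[0,2])/K[0,0],-(uv[1]-K[1,2])/K[1,1],-1]);return T[:3,3],d
def plane(n,uv,z):
    o,d=ray(n,uv);return o+d*(z-o[2])/d[2]
def proj(n,P):
    c=cams.calibration(n);K=c["camera_matrix"];T=c["T"]
    p=T[:3,:3].T@(np.array(P)-T[:3,3]);return np.array([K[0,2]+K[0,0]*p[0]/-p[2],K[1,2]-K[1,1]*p[1]/-p[2]])
def tri(u1,u2):
    (o1,d1),(o2,d2)=ray("top",u1),ray("scene",u2)
    A=np.stack([d1,-d2],1);t=np.linalg.lstsq(A,o2-o1,rcond=None)[0]
    a,b=o1+d1*t[0],o2+d2*t[1];return (a+b)/2,np.linalg.norm(a-b)
def blobs(im,mask,box,name,z,cam,k=1):
    m=np.zeros_like(mask);x0,y0,x1,y1=box;m[y0:y1,x0:x1]=mask[y0:y1,x0:x1]
    cs=sorted(cv2.findContours(m,cv2.RETR_EXTERNAL,cv2.CHAIN_APPROX_NONE)[0],key=cv2.contourArea)[::-1][:k]
    for c in cs:
        M=cv2.moments(c);uv=np.array([M['m10'],M['m01']])/max(M['m00'],1e-6)
        P=np.array([plane(cam,p,z)[:2]*1000 for p in c[:,0,:].astype(float)],np.float32)
        print(name,cam,uv,plane(cam,uv,z),"rect",cv2.minAreaRect(P))
    return cs
E
cat > m1.py <<'E'
from h import *
for cam,B in(("top",dict(pad=(190,175,240,220),boat=(265,175,300,225))),("scene",dict(pad=(185,260,250,310),boat=(268,222,325,252)))):
    im=cv2.imread(f"pics/{cam}0.png");hsv=cv2.cvtColor(im,cv2.COLOR_BGR2HSV)
    cork=cv2.inRange(hsv,(8,80,120),(25,255,255));white=cv2.inRange(hsv,(0,0,130),(180,60,255))
    blobs(im,cork,B["pad"],"pad",.005,cam);blobs(im,white,B["boat"],"boat",.016,cam)
im=cv2.imread("pics/top0.png");hsv=cv2.cvtColor(im,cv2.COLOR_BGR2HSV)
g=cv2.inRange(hsv,(0,0,75),(180,70,255));cv2.imwrite("pics/g.png",cv2.resize(g[150:250,270:450],None,fx=4,fy=4,interpolation=0))
blobs(im,g,(385,165,425,235),"sledge",.012,"top");blobs(im,g,(340,150,370,245),"rack",.064,"top")
for n,u in dict(tl=(535,118),tr=(626,116),bl=(541,285),br=(628,286)).items():
    print(n,plane("top",(260+u[0]/4,145+u[1]/4),.012))
print("cap",tri((260+603/4,145+49.5),(260+514/4,130+78/4)),plane("top",(260+603/4,145+49.5),.08))
E
python3 m1.py
```

```text
pad top [214.4052 197.2346] [0.5156 0.2166 0.005 ] rect ((516.6056518554688, 217.58729553222656), (91.99742126464844, 92.47074127197266), 88.70065307617188)
boat top [282.3716 200.0729] [0.5009 0.0077 0.016 ] rect ((499.51751708984375, 6.484432220458984), (103.96761322021484, 24.345876693725586), 25.768367767333984)
pad scene [218.1849 285.4193] [0.5173 0.2173 0.005 ] rect ((518.6024169921875, 216.3073272705078), (92.64663696289062, 92.26327514648438), 38.103694915771484)
boat scene [293.747  236.9701] [0.4992 0.0138 0.016 ] rect ((498.5545349121094, 13.463081359863281), (105.42234802246094, 46.635841369628906), 25.758203506469727)
sledge top [405.2264 196.2108] [ 0.5047 -0.3656  0.012 ] rect ((498.3163146972656, -364.8190002441406), (70.34493255615234, 155.99765014648438), 88.68661499023438)
rack top [354.7567 199.2641] [ 0.493  -0.2077  0.064 ] rect ((492.26873779296875, -208.76528930664062), (58.919193267822266, 234.73634338378906), 88.29629516601562)
tl [ 0.5724 -0.3337  0.012 ]
tr [ 0.5723 -0.4034  0.012 ]
bl [ 0.4444 -0.3325  0.012 ]
br [ 0.4422 -0.3981  0.012 ]
cap (array([ 0.5005, -0.3666,  0.0861]), np.float64(1.7641316962206423e-05)) [ 0.5013 -0.3679  0.08  ]
```

Run:
```python
import cv2
t=cv2.imread("pics/top0.png");s=cv2.imread("pics/scene0.png")
cv2.imwrite("pics/sl_t.png",cv2.resize(t[167:232,385:445],None,fx=9,fy=9,interpolation=cv2.INTER_CUBIC))
cv2.imwrite("pics/sl_s.png",cv2.resize(s[145:195,350:430],None,fx=9,fy=9,interpolation=cv2.INTER_CUBIC))
```

```text
(no output)
```

View pics/sl_t.png

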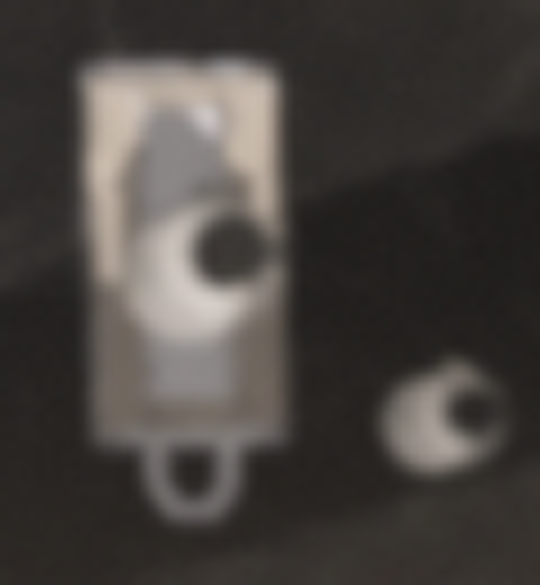

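View pics/sl_s.png

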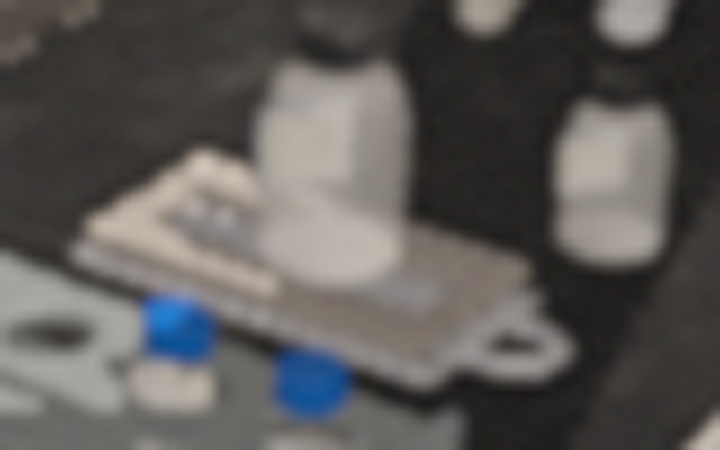

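```bash
python3 -m crank '[[[0,30,22,0,0,0,0],[0,30,22,0,0,0,0],[0,30,22,0,0,0,0],[0,30,22,0,0,0,0],[0,30,22,0,0,0,0],[0,30,22,0,0,0,0],[0,30,22,0,0,0,0],[0,30,22,0,0,0,0],[0,30,22,0,0,0,0],[0,30,22,0,0,0,0]]]'
```

```text
clock: 1.1
ee_pos: [0.492, -0.374, 0.2222]
tool_rot: [0.988, 0.155, -0.0, -0.0]
wrist_force: [0.7, -0.3, -0.4]
grip_width: 1.0
```

```bash
python3 -m crank '[[[0,4,5,-20,0,0,0],[0,4,4,-40,0,0,0],[0,0,0,-30,0,0,0],[0,0,0,-10,0,0,0],[0,0,0,0,0,0,0]]]'
python3 - <<'E'
from h import *
s=manip.sense();print(s["ee_pos"])
im=cams.capture("scene")[:,:,::-1];cv2.imwrite("pics/s1.png",cv2.resize(im[60:240,290:530],None,fx=3,fy=3,interpolation=cv2.INTER_CUBIC))
E
```

```text
clock: 1.6
ee_pos: [0.4983, -0.3657, 0.1212]
tool_rot: [0.988, 0.155, -0.001, -0.001]
wrist_force: [-0.4, -0.6, 1.7]
grip_width: 1.004
[ 0.4983 -0.3657  0.1212]
```

View pics/s1.png

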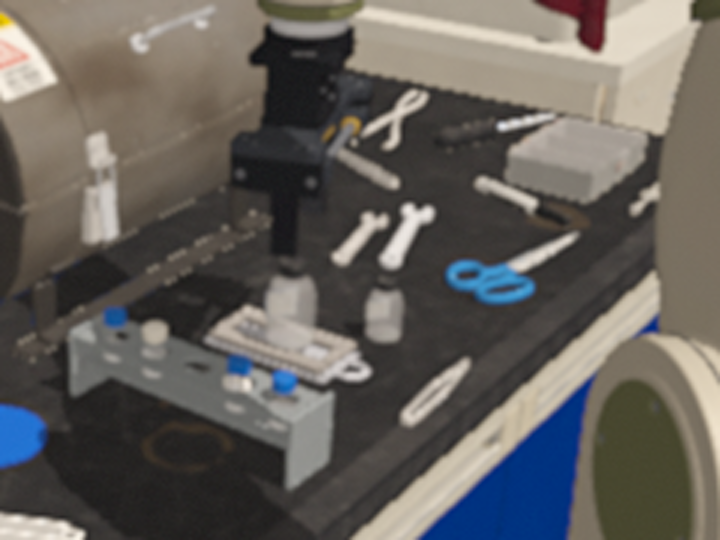

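The fingers are just above the cap at crop (291,268) and centred along the view. I'll descend.

```bash
python3 -m crank '[[[0,1,1,-20,0,0,0],[0,0,0,-25,0,0,0],[0,0,0,-25,0,0,0],[0,0,0,-12,0,0,0],[0,0,0,-5,0,0,0],[0,0,0,0,0,0,0]]]'; python3 -m crank '[[[0.3,0,0,0,0,0,0],[0.6,0,0,0,0,0,0],[0.8,0,0,0,0,0,0],[0.8,0,0,0,0,0,0],[0.8,0,0,0,0,0,0],[0.8,0,0,0,0,0,0]]]'
```

```text
clock: 2.25
ee_pos: [0.5006, -0.3655, 0.0364]
tool_rot: [0.988, 0.155, 0.0, 0.0]
wrist_force: [0.3, -0.2, 0.4]
grip_width: 1.0
clock: 2.85
ee_pos: [0.5002, -0.3651, 0.0357]
tool_rot: [0.988, 0.155, 0.0, 0.0]
wrist_force: [-0.8, 0.5, 0.7]
grip_width: 0.539
```

```bash
python3 -m crank '[[[0.8,0,0,0,0,0,0],[0.8,0,0,0,0,0,0],[0.8,0,0,0,0,0,0]]]';python3 -m crank '[[[0.8,0,0,5,0,0,0],[0.8,0,0,10,0,0,0],[0.8,0,0,15,0,0,0],[0.8,0,0,20,0,0,0],[0.8,0,0,25,0,0,0],[0.8,0,0,30,0,0,0],[0.8,0,0,30,0,0,0],[0.8,0,0,10,0,0,0],[0.8,0,0,0,0,0,0]]]'
python3 - <<'E'
from h import *
im=cams.capture("scene");cv2.imwrite("pics/s2f.png",im[:,:,::-1]);im=im[:,:,::-1];cv2.imwrite("pics/s2.png",cv2.resize(im[60:240,290:530],None,fx=3,fy=3,interpolation=cv2.INTER_CUBIC))
E
```

```text
clock: 3.15
ee_pos: [0.5002, -0.3651, 0.0356]
tool_rot: [0.988, 0.155, 0.0, 0.0]
wrist_force: [-0.1, 0.1, 0.1]
grip_width: 0.496
clock: 4.05
ee_pos: [0.501, -0.3656, 0.1829]
tool_rot: [0.988, 0.155, 0.001, 0.001]
wrist_force: [0.0, 0.2, -1.3]
grip_width: 0.495
```

View pics/s2.png

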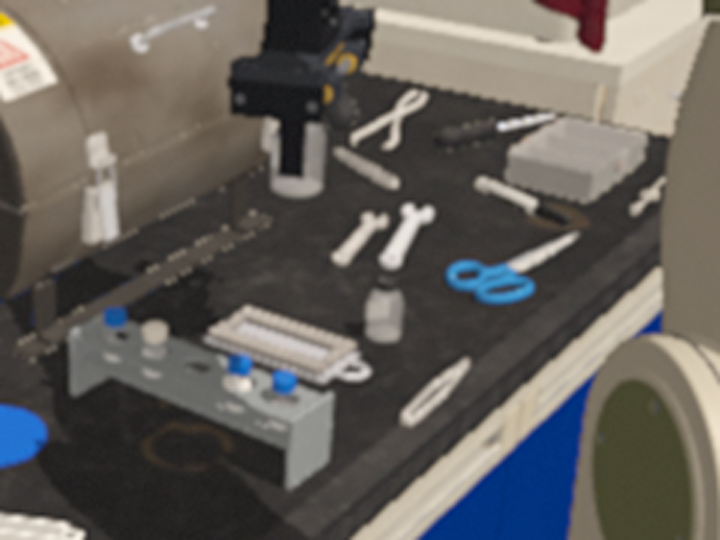

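The bottle is lifted and held upright at crop (300,170). The empty sledge seat is now clearly visible at (290,345). I'll carry the bottle to the pad.

```bash
python3 -m crank '[[[0.8,1,15,0,0,0,0],[0.8,1,25,0,0,0,0],[0.8,1,35,0,0,0,0],[0.8,1,35,0,0,0,0],[0.8,1,35,0,0,0,0],[0.8,1,35,0,0,0,0],[0.8,1,35,0,0,0,0],[0.8,1,35,0,0,0,0],[0.8,1,35,0,0,0,0],[0.8,1,35,0,0,0,0]]]';python3 -m crank '[[[0.8,1,35,0,0,0,0],[0.8,1,35,0,0,0,0],[0.8,1,35,0,0,0,0],[0.8,1,35,0,0,0,0],[0.8,1,35,0,0,0,0],[0.8,0,35,0,0,0,0],[0.8,0,25,0,0,0,0],[0.8,0,15,0,0,0,0],[0.8,0,8,0,0,0,0],[0.8,0,0,0,0,0,0]]]'
python3 - <<'E'
from h import *
im=cams.capture("top")[:,:,::-1];cv2.imwrite("pics/t3f.png",im);cv2.imwrite("pics/t3.png",cv2.resize(im[150:230,380:440],None,fx=8,fy=6+2,interpolation=cv2.INTER_CUBIC)[:600])
E
```

```text
clock: 5.1
ee_pos: [0.5087, -0.0426, 0.1791]
tool_rot: [0.988, 0.155, -0.001, -0.0]
wrist_force: [0.3, 0.0, -1.4]
grip_width: 0.494
clock: 6.1
ee_pos: [0.5139, 0.2141, 0.1796]
tool_rot: [0.988, 0.156, -0.001, -0.0]
wrist_force: [-0.8, -0.5, -1.4]
grip_width: 0.494
```

View pics/t3f.png

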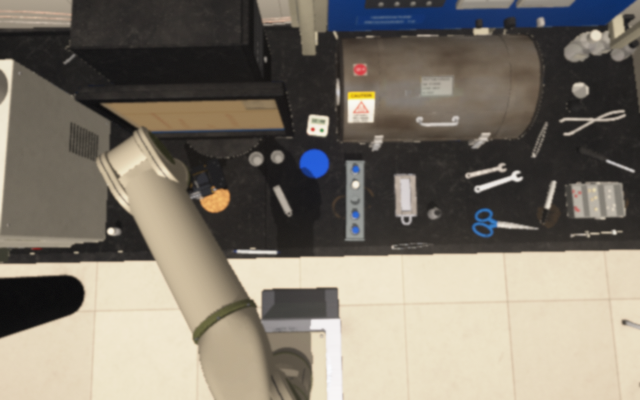

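View pics/t3.png

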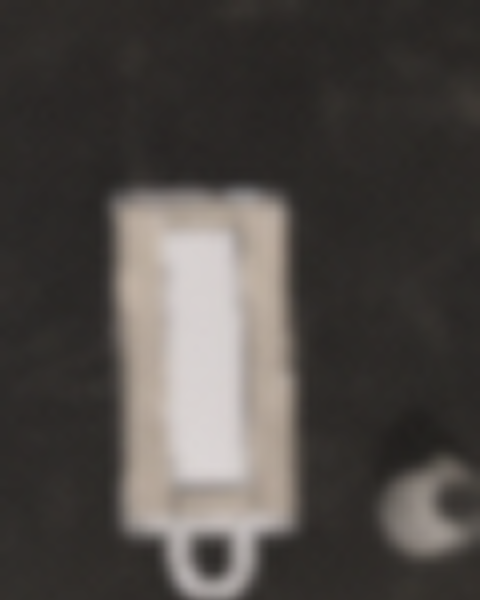

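The seat is now clear in the top view at about (405,195), and the arm is over the pad at (215,198). Lowering the bottle.

```bash
python3 -m crank '[[[0.8,1,1,-15,0,0,0],[0.8,1,1,-30,0,0,0],[0.8,1,1,-30,0,0,0],[0.8,0,0,-30,0,0,0],[0.8,0,0,-20,0,0,0],[0.8,0,0,-12,0,0,0],[0.8,0,0,-6,0,0,0],[0.8,0,0,0,0,0,0]]]'
python3 - <<'E'
from h import *
im=cams.capture("scene")[:,:,::-1];cv2.imwrite("pics/s4.png",cv2.resize(im[200:330,150:310],None,fx=4,fy=4,interpolation=cv2.INTER_CUBIC))
E
```

```text
clock: 6.95
ee_pos: [0.518, 0.2155, 0.0371]
tool_rot: [0.988, 0.155, -0.0, 0.0]
wrist_force: [0.0, 0.5, -1.9]
grip_width: 0.496
```

View pics/s4.png

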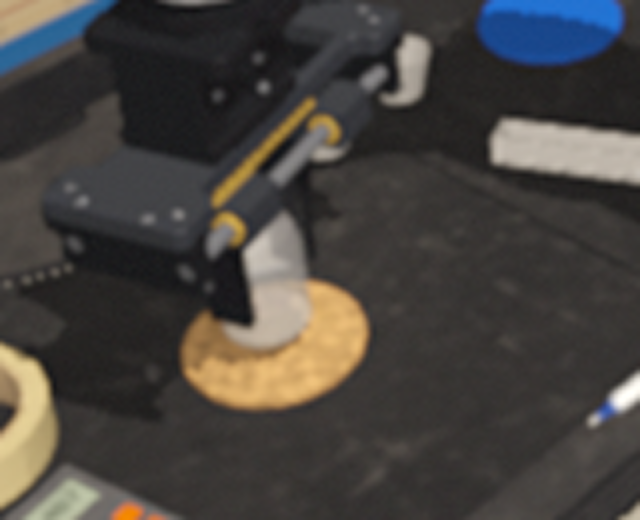

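The bottle hangs about 1 cm over the middle of the pad at crop (270,340). Setting it down.

```bash
python3 -m crank '[[[0.8,0,0,-4,0,0,0],[0.8,0,0,-4,0,0,0],[0.8,0,0,-1,0,0,0],[0.8,0,0,0,0,0,0],[0.8,0,0,0,0,0,0]]]'; python3 -m crank '[[[0.8,0,0,-1,0,0,0],[0.8,0,0,0,0,0,0]]]'
```

```text
clock: 7.5
ee_pos: [0.5182, 0.216, 0.0287]
tool_rot: [0.988, 0.155, 0.0, 0.0]
wrist_force: [-0.0, 0.4, -1.0]
grip_width: 0.493
clock: 7.7
ee_pos: [0.5181, 0.2159, 0.0275]
tool_rot: [0.988, 0.155, -0.0, 0.0]
wrist_force: [0.4, -0.2, -1.4]
grip_width: 0.496
```

```bash
python3 -m crank '[[[0.8,0,0,-1,0,0,0],[0.8,0,0,0,0,0,0]]]'
```

```text
clock: 7.9
ee_pos: [0.5183, 0.2159, 0.0266]
tool_rot: [0.988, 0.155, 0.0, 0.0]
wrist_force: [-0.3, -0.2, -0.3]
grip_width: 0.497
```

Weight is coming off the wrist (-0.3 N), so the bottle is touching the pad. I'll open slowly, then rise.

```bash
python3 -m crank '[[[0.45,0,0,0,0,0,0],[0.4,0,0,0,0,0,0],[0.3,0,0,0,0,0,0],[0.2,0,0,0,0,0,0],[0,0,0,0,0,0,0],[0,0,0,0,0,0,0],[0,0,0,0,0,0,0],[0,0,0,0,0,0,0]]]'; python3 -m crank '[[[0,0,0,5,0,0,0],[0,0,0,15,0,0,0],[0,0,0,30,0,0,0],[0,0,0,40,0,0,0],[0,0,0,40,0,0,0],[0,0,0,30,0,0,0],[0,0,0,10,0,0,0]]]'
python3 - <<'E'
from h import *
im=cams.capture("scene")[:,:,::-1];cv2.imwrite("pics/s5.png",cv2.resize(im[200:330,150:310],None,fx=4,fy=4,interpolation=cv2.INTER_CUBIC))
t=cv2.imread("pics/t3f.png");hsv=cv2.cvtColor(t,cv2.COLOR_BGR2HSV)
c=t[178:222,390:424];
b,r=t[...,0].astype(int),t[...,2].astype(int);L=t.sum(2)
seat=((r-b<14)&(L>540)).astype(np.uint8)*255
blobs(t,seat,(396,176,416,215),"seat",.006,"top")
pl=cv2.inRange(hsv,(0,0,100),(180,90,255))
blobs(t,pl,(385,165,425,218),"plate",.012,"top")
# plate lr edges per row
for y in range(178,215,3):
    xs=np.where(pl[y,385:425])[0]+385; ss=np.where(seat[y,396:416])[0]+396
    print(y,xs.min(),xs.max(),ss.min() if len(ss) else 0,ss.max() if len(ss) else 0)
E
```

```text
clock: 8.7
ee_pos: [0.5182, 0.2159, 0.0266]
tool_rot: [0.988, 0.155, 0.0, 0.0]
wrist_force: [-0.1, 0.2, 0.1]
grip_width: 0.98
clock: 9.4
ee_pos: [0.5194, 0.2169, 0.2015]
tool_rot: [0.988, 0.155, 0.003, -0.0]
wrist_force: [-0.4, 0.4, -0.3]
grip_width: 1.0
seat top [405.1186 194.2372] [ 0.5115 -0.3668  0.006 ] rect ((512.4053344726562, -367.18572998046875), (27.41424560546875, 92.46397399902344), 88.68891906738281)
plate top [405.1188 195.2879] [ 0.5075 -0.3654  0.012 ] rect ((507.3079833984375, -365.4019470214844), (66.8985366821289, 131.7777099609375), 88.68708801269531)
178 394 415 0 0
181 394 415 401 408
184 394 415 401 409
187 394 415 401 409
190 394 415 401 409
193 395 416 401 409
196 395 416 401 409
199 395 416 401 409
202 395 416 401 409
205 395 416 402 410
208 395 416 402 410
211 395 416 0 0
214 395 416 0 0
```

View pics/s5.png

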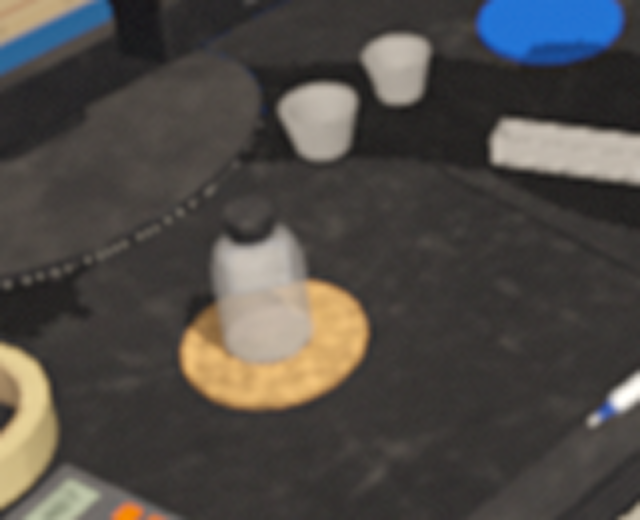

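The bottle stands upright on the cork at crop (265,330), well inside the rim. Next is a sub-pixel measurement of the sledge and boat.

```bash
cat > m2.py <<'E'
from h import *
t=cv2.imread("pics/t3f.png");g=cv2.cvtColor(t,cv2.COLOR_BGR2GRAY).astype(float)
def cross(line,off):
    # outermost half-level crossings
    lo=min(np.median(line[:4]),np.median(line[-4:]));hi=np.percentile(line,70);th=(lo+hi)/2
    i=np.where(line>th)[0];a,b=i[0],i[-1]
    l=a-(line[a]-th)/(line[a]-line[a-1]);r=b+(line[b]-th)/(line[b]-line[b+1]);return off+l,off+r
def fit(P):
    P=np.array(P,np.float32);vx,vy,x,y=cv2.fitLine(P,cv2.DIST_HUBER,0,.01,.01).ravel();return (vx,vy,x,y)
L,R=[],[]
for y in range(180,211):
    l,r=cross(g[y,386:424],386);L.append((l,y));R.append((r,y))
T=[];B=[]
for x in [397,398,399,400,411,412,413]:
    a,b=cross(g[166:222,x],166);T.append((x,a));B.append((x,b))
for n,P in(("L",L),("R",R)):
    for z in(.006,.014):
        W=np.array([plane("top",p,z)[:2] for p in P]);v=fit(W*1000);print(n,z,"yaw",np.degrees(np.arctan(v[1]/v[0])),"y at x=.508",(v[3]+(508-v[2])*v[1]/v[0]))
for n,P in(("T",T),("B",B)):
    for z in(.006,.014): print(n,z,"x",np.median([plane("top",p,z)[0] for p in P]))
# seat edges (bright floor vs ledge)
sL,sR=[],[]
for y in range(184,206):
    d=np.diff(g[y,396:416])
    print(y,g[y,396:416].astype(int)) if y in(186,196,204) else 0
print(g[172:220,405].astype(int))
t0=cv2.imread("pics/top0.png");h=cv2.cvtColor(t0,cv2.COLOR_BGR2GRAY).astype(float)
m=((h>85)*255).astype(np.uint8)
for th in(80,100,125,150):
    mm=((cv2.resize(h[178:222,268:300],None,fx=8,fy=8,interpolation=cv2.INTER_CUBIC)>th)*255).astype(np.uint8)
    c=max(cv2.findContours(mm,0,2)[0],key=cv2.contourArea)[:,0].astype(float)
    px=(c+.5)/8-.5+[268,178]
    W=np.array([plane("top",p,.016)[:2]*1000 for p in px],np.float32);print("boat",th,cv2.minAreaRect(W))
E
python3 m2.py
```

```text
Traceback (most recent call last):
  File "m2.py", line 15, in <module>
    a,b=cross(g[166:222,x],166);T.append((x,a));B.append((x,b))
        ~~~~~^^^^^^^^^^^^^^^^^^
  File "m2.py", line 7, in cross
    l=a-(line[a]-th)/(line[a]-line[a-1]);r=b+(line[b]-th)/(line[b]-line[b+1]);return off+l,off+r
                                                                   ~~~~^^^^^
IndexError: index 56 is out of bounds for axis 0 with size 56
```

Run:
```python
import cv2,numpy as np
a=cv2.imread("pics/top0.png")[178:222,268:300];b=cv2.imread("pics/s2f.png")[220:256,265:325]
cv2.imwrite("pics/boat.png",cv2.resize(a,None,fx=12,fy=12,interpolation=cv2.INTER_CUBIC))
cv2.imwrite("pics/boats.png",cv2.resize(b,None,fx=12,fy=12,interpolation=cv2.INTER_CUBIC))
```

```text
(no output)
```

View pics/boat.png

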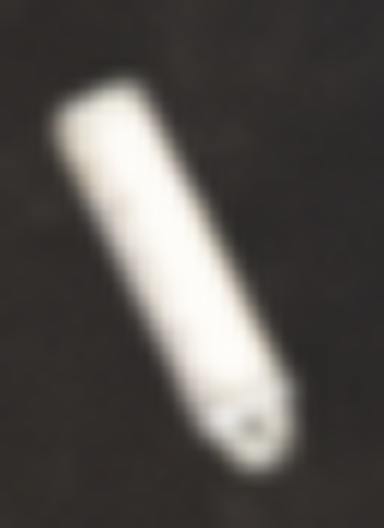

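View pics/boats.png

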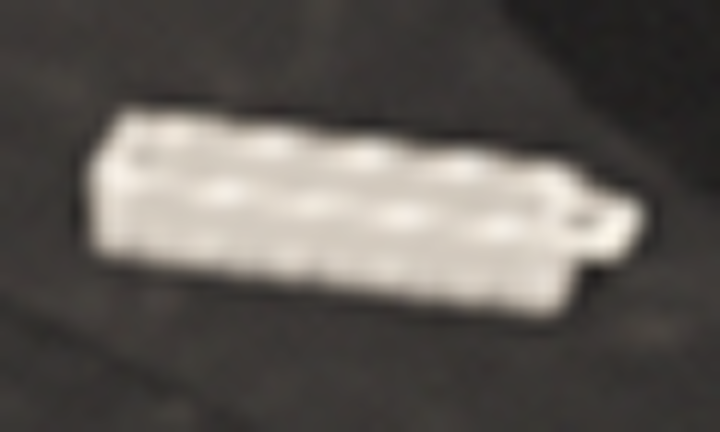

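The boat is at top about (282,200), with its loop at the lower right, (289,214). My crossing code ran off the end of its range, so I'll fix that.

```bash
sed -i 's/g\[166:222,x\],166/g[168:224,x],168/; s/lo=min.*$/th=95/; s/a,b=i\[0\],i\[-1\]/a=i[0];b=i[-1] if i[-1]+1<len(line) else i[-2]/' m2.py; python3 m2.py
```

```text
L 0.006 yaw 0.08987781 y at x=.508 -333.83527
L 0.014 yaw 0.08903148 y at x=.508 -332.41776
R 0.006 yaw -0.5786846 y at x=.508 -400.3313
R 0.014 yaw -0.57871634 y at x=.508 -398.50125
T 0.006 x 0.5763295138114696
T 0.014 x 0.5749369510021802
B 0.006 x 0.44256528877325146
B 0.014 x 0.4420257606518108
186 [177 179 178 180 187 200 209 211 211 211 210 210 204 191 179 178 178 175
 160 123]
196 [144 164 169 174 185 200 210 212 212 212 212 211 209 196 170 160 167 168
 165 146]
204 [142 162 165 166 177 196 208 212 214 214 213 212 211 200 182 172 169 166
 162 151]
[ 47  77 118 146 161 171 181 199 209 211 211 211 211 211 211 212 212 211
 212 210 212 212 211 211 212 212 212 212 213 213 214 213 214 214 214 215
 213 201 171 154 162 169 176 178 144  89  60  56]
boat 80 ((499.0170593261719, 6.77447509765625), (109.25602722167969, 29.695987701416016), 25.50558090209961)
boat 100 ((499.1922607421875, 6.788318634033203), (107.21090698242188, 27.60334014892578), 25.62944793701172)
boat 125 ((499.37506103515625, 6.780574798583984), (105.1649169921875, 25.742013931274414), 25.633331298828125)
boat 150 ((499.3656005859375, 6.793956756591797), (103.45399475097656, 23.82476806640625), 25.76880645751953)
```

```bash
cat > m3.py <<'E'
from h import *
t=cv2.imread("pics/t3f.png");g=cv2.cvtColor(t,cv2.COLOR_BGR2GRAY).astype(float)
def half(line,th,off):
    m=len(line)//2;i=m
    while line[i]>th:i-=1
    a=i+(th-line[i])/(line[i+1]-line[i]);i=m
    while line[i]>th:i+=1
    return off+a,off+i-(th-line[i])/(line[i-1]-line[i])
L=[];R=[]
for y in range(183,207):
    a,b=half(g[y,396:416],193,396);L.append(plane("top",(a,y),.014));R.append(plane("top",(b,y),.006))
def pf(P):
    P=np.array(P);k=np.polyfit(P[:,0]-.508,P[:,1],1);return np.degrees(np.arctan(k[0])),k[1]
l,r=pf(L),pf(R);print("seat yaw,y",l,r,"cy",(l[1]+r[1])/2,"w",l[1]-r[1])
T=[];B=[]
for x in range(403,408):
    a,b=half(g[172:216,x],193,172)
    T.append(plane("top",(x,a),.006)[0]);B.append(plane("top",(x,b),.014)[0])
print("seat x",np.mean(T),np.mean(B),(np.mean(T)+np.mean(B))/2)
# scene view check of the seat/plate
c=np.array([.508,-.367,.014])
for dx,dy in((.05,.015),(.05,-.015),(-.05,-.015),(-.05,.015),(.065,.032),(.065,-.032),(-.065,-.032),(-.065,.032)):
    z=.014 if abs(dx)<.06 else .006
    for cam in("scene","top"):print(cam,proj(cam,(c[0]+dx,c[1]+dy,z)),end=" ")
    print()
s=cv2.imread("pics/s2f.png")
s=cv2.resize(s[150:195,350:420],None,fx=11,fy=11,interpolation=cv2.INTER_CUBIC)
def dr(P,col):
    p=np.array([(proj("scene",q)+.5-[350,150])*11 for q in P],np.int32);cv2.polylines(s,[p],True,col,1)
dr([(c[0]+a*.05,c[1]+b*.015,.014) for a,b in((1,1),(1,-1),(-1,-1),(-1,1))],(0,0,255))
dr([(c[0]+a*.065,c[1]+b*.032,.006) for a,b in((1,1),(1,-1),(-1,-1),(-1,1))],(0,255,0))
cv2.imwrite("pics/sov.png",s)
b=cv2.resize(cv2.imread("pics/s2f.png")[220:256,265:325],None,fx=12,fy=12,interpolation=cv2.INTER_CUBIC)
a=np.radians(25.7);ex=np.array([np.cos(a),np.sin(a)]);ey=np.array([-ex[1],ex[0]]);o=np.array([.4994,.0068])+.006*ex;print("boat",o)
for z,col in((.016,(0,0,255)),(0,(0,255,0))):
    p=np.array([(proj("scene",[*(o+i*.044*ex+j*.01*ey),z])+.5-[265,220])*12 for i,j in((1,1),(1,-1),(-1,-1),(-1,1))],np.int32);cv2.polylines(b,[p],True,col,1)
cv2.imwrite("pics/bov.png",b)
E
python3 m3.py
```

```text
seat yaw,y (np.float64(-2.402616621078694), np.float64(-0.35153537322170747)) (np.float64(-1.0034467177226691), np.float64(-0.37885441676184867)) cy -0.36519489499177804 w 0.027319043540141197
seat x 0.5593196137909128 0.4648611713023521 0.5120903925466325
scene [366.9144 169.4738] top [400.056  178.8965] 
scene [373.0465 165.5399] top [409.881  178.6745] 
scene [403.6039 175.7658] top [411.5394 211.3418] 
scene [397.67   180.0205] top [401.6123 211.5664] 
scene [358.8974 172.7638] top [393.8212 174.6321] 
scene [371.9984 164.4146] top [414.6184 174.1622] 
scene [411.4597 177.5782] top [416.8276 216.3663] 
scene [398.9054 186.8212] top [395.751  216.8434] 
boat [0.5048 0.0094]
```

View pics/sov.png

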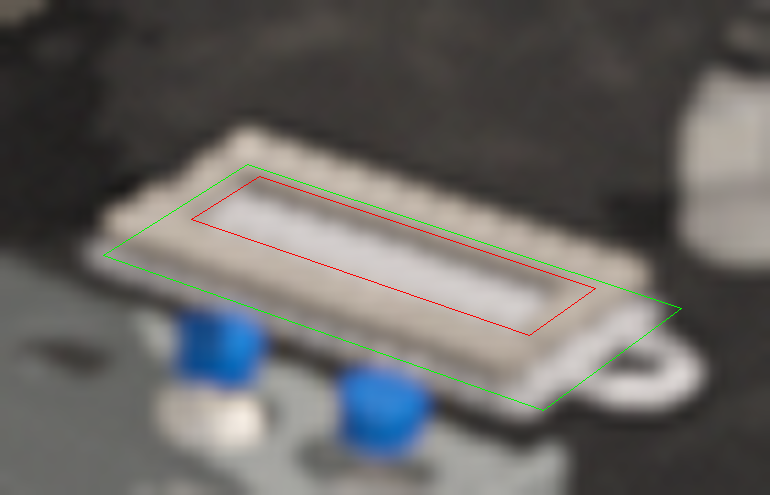

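View pics/bov.png

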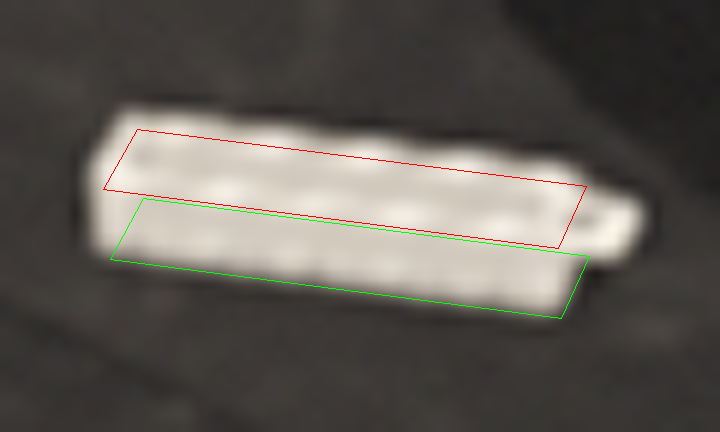

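Estimates:
- **Seat:** centre about (0.510, -0.366), yaw about -0.8°.
- **Boat:** centre about (0.505, 0.009), yaw 25.7°.

The two views agree to about 2 mm. I'll move over the boat and turn +8° so the jaws span its width.

```bash
python3 -m crank '[[[0,-1,-15,0,0,0,1],[0,-2,-25,-5,0,0,1],[0,-2,-30,-10,0,0,1],[0,-2,-30,-20,0,0,1],[0,-2,-30,-20,0,0,1],[0,-2,-30,-20,0,0,1],[0,-1,-25,-20,0,0,1],[0,-1,-15,-15,0,0,1],[0,-1,-8,-10,0,0,0],[0,0,0,0,0,0,0]]]'
python3 - <<'E'
from h import *
s=manip.sense();print(s["ee_pos"],s["tool_rot"])
im=cams.capture("scene")[:,:,::-1];cv2.imwrite("pics/s6.png",cv2.resize(im[150:280,210:370],None,fx=4,fy=4,interpolation=cv2.INTER_CUBIC))
E
```

```text
clock: 10.45
ee_pos: [0.5028, 0.0071, 0.075]
tool_rot: [0.975, 0.222, -0.001, -0.0]
wrist_force: [0.5, 0.6, 0.6]
grip_width: 1.002
[0.5028 0.0071 0.075 ] [ 0.9749  0.2224 -0.0015 -0.0003]
```

View pics/s6.png

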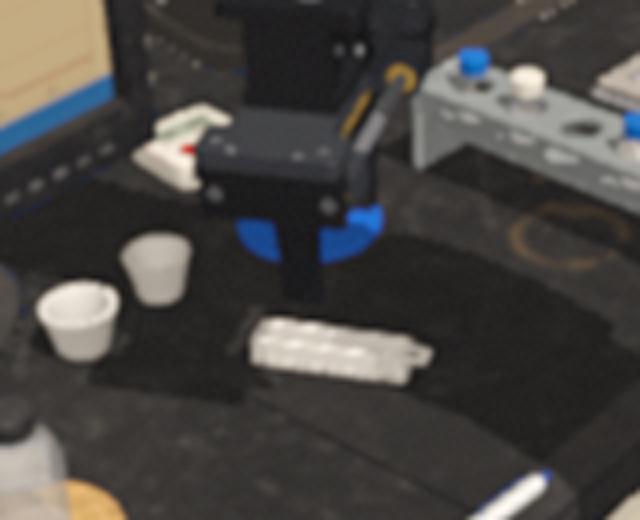

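The open fingers hang above the boat at crop (330,345), clear of the cups at (80,320) and (158,268). Descending.

```bash
python3 -m crank '[[[0,1,1,-20,0,0,0],[0,1,1,-20,0,0,0],[0,0,0,-15,0,0,0],[0,0,0,-8,0,0,0],[0,0,0,-4,0,0,0],[0,0,0,-2,0,0,0],[0,0,0,0,0,0,0]]]'
```

```text
clock: 11.2
ee_pos: [0.5065, 0.01, 0.008]
tool_rot: [0.975, 0.223, 0.0, 0.0]
wrist_force: [0.3, 0.1, 1.5]
grip_width: 1.004
```

```bash
python3 -m crank '[[[0,-1,-1,-2,0,0,0],[0,0,0,-2,0,0,0],[0,0,0,0,0,0,0]]]';python3 -m crank '[[[0.4,0,0,0,0,0,0],[0.6,0,0,0,0,0,0],[0.7,0,0,0,0,0,0],[0.8,0,0,0,0,0,0],[0.9,0,0,0,0,0,0],[1,0,0,0,0,0,0],[1,0,0,0,0,0,0],[1,0,0,0,0,0,0],[1,0,0,0,0,0,0],[1,0,0,0,0,0,0]]]'
```

```text
clock: 11.5
ee_pos: [0.5051, 0.0088, 0.0035]
tool_rot: [0.975, 0.223, -0.0, 0.0]
wrist_force: [0.3, -0.9, 0.4]
grip_width: 0.999
clock: 12.5
ee_pos: [0.5052, 0.0089, 0.0036]
tool_rot: [0.975, 0.223, 0.0, 0.0]
wrist_force: [-0.6, 0.5, 1.2]
grip_width: 0.228
```

```bash
python3 -m crank '[[[1,0,0,0,0,0,0],[1,0,0,0,0,0,0],[1,0,0,0,0,0,0]]]'
```

```text
clock: 12.8
ee_pos: [0.5052, 0.0089, 0.0036]
tool_rot: [0.975, 0.223, 0.0, 0.0]
wrist_force: [1.0, 0.4, -0.1]
grip_width: 0.22
```

Gripped: 0.22 × 87 mm ≈ 19 mm, which matches the 20 mm boat. Lifting.

```bash
python3 -m crank '[[[1,0,0,5,0,0,0],[1,0,0,10,0,0,0],[1,0,0,20,0,0,0],[1,0,0,30,0,0,0],[1,0,0,35,0,0,0],[1,0,0,35,0,0,0],[1,0,0,25,0,0,0],[1,0,0,12,0,0,0],[1,0,0,4,0,0,0],[1,0,0,0,0,0,0]]]'
python3 - <<'E'
from h import *
im=cams.capture("scene")[:,:,::-1];cv2.imwrite("pics/s7f.png",im);cv2.imwrite("pics/s7.png",cv2.resize(im[90:260,230:400],None,fx=3.5,fy=3.5,interpolation=cv2.INTER_CUBIC))
E
```

```text
clock: 13.8
ee_pos: [0.5049, 0.0088, 0.1792]
tool_rot: [0.975, 0.223, -0.0, 0.0]
wrist_force: [-0.6, -0.9, -0.8]
grip_width: 0.227
```

View pics/s7.png

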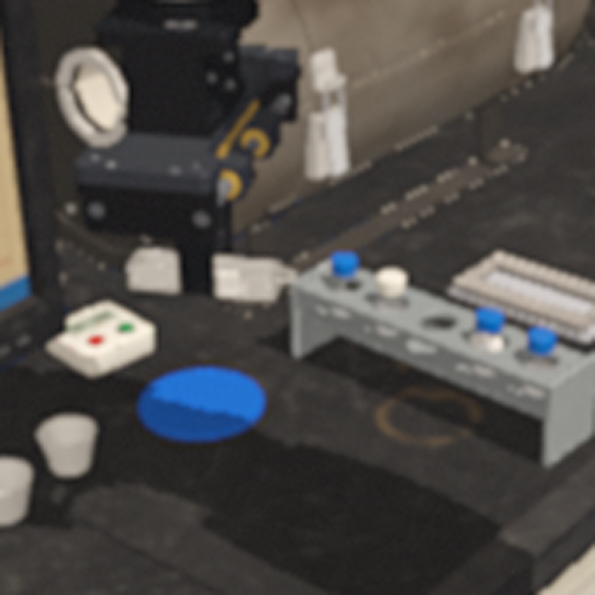

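The boat is held level and near its middle at crop (205,275). Now I'll carry it over the rack while turning -26.5°.

```bash
python3 -m crank '[[[1,0,-10,0,0,0,-2],[1,0,-20,0,0,0,-2],[1,1,-30,0,0,0,-2.5],[1,1,-30,0,0,0,-2.5],[1,1,-30,0,0,0,-2.5],[1,0,-30,0,0,0,-2.5],[1,1,-30,0,0,0,-2.5],[1,0,-30,0,0,0,-2.5],[1,1,-30,0,0,0,-2.5],[1,0,-30,0,0,0,-2.5]]]';python3 -m crank '[[[1,0,-30,0,0,0,-2.5],[1,0,-30,0,0,0,0],[1,0,-22,0,0,0,0],[1,0,-13,0,0,0,0],[1,0,-6,0,0,0,0],[1,0,0,0,0,0,0],[1,0,0,0,0,0,0]]]'
```

```text
clock: 14.85
ee_pos: [0.51, -0.2637, 0.1794]
tool_rot: [1.0, 0.014, -0.0, 0.0]
wrist_force: [1.0, 0.4, -0.7]
grip_width: 0.227
clock: 15.55
ee_pos: [0.5106, -0.361, 0.1796]
tool_rot: [1.0, -0.005, 0.0, -0.0]
wrist_force: [0.5, 0.3, -0.3]
grip_width: 0.226
```

```bash
python3 -m crank '[[[1,0,-2,-15,0,0,0],[1,0,-2,-30,0,0,0],[1,0,-1,-30,0,0,0],[1,0,0,-25,0,0,0],[1,0,0,-12,0,0,0],[1,0,0,-4,0,0,0],[1,0,0,0,0,0,0]]]'
python3 - <<'E'
from h import *
s=manip.sense();print(s["ee_pos"],s["tool_rot"])
im=cams.capture("scene")[:,:,::-1];cv2.imwrite("pics/s8f.png",im);cv2.imwrite("pics/s8.png",cv2.resize(im[125:205,345:430],None,fx=7,fy=7,interpolation=cv2.INTER_CUBIC))
im=cams.capture("top")[:,:,::-1];cv2.imwrite("pics/t8f.png",im);cv2.imwrite("pics/t8.png",cv2.resize(im[165:230,370:445],None,fx=9,fy=9,interpolation=cv2.INTER_CUBIC))
E
```

```text
clock: 16.25
ee_pos: [0.5104, -0.3668, 0.0637]
tool_rot: [1.0, -0.006, 0.0, 0.0]
wrist_force: [-0.3, 0.5, 0.5]
grip_width: 0.226
[ 0.5104 -0.3668  0.0637] [ 1.     -0.0058  0.0001  0.    ]
```

View pics/s8.png

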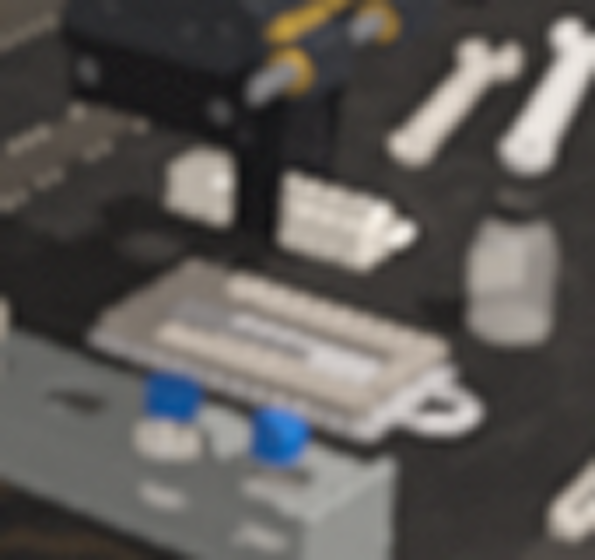

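View pics/t8.png

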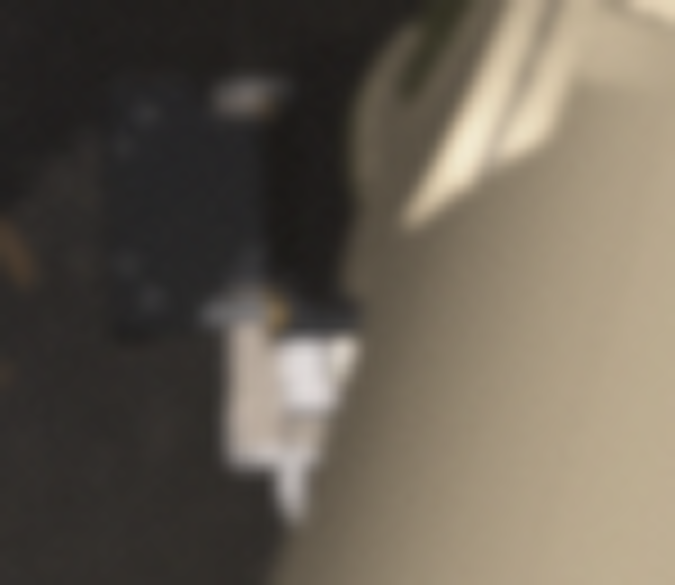

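Run:
```python
from h import *
for n,(u,v) in dict(fl=(170,207),fr=(360,270)).items(): print(n,plane("scene",(345+u/7-.5,125+v/7-.5),.060))
for n,(u,v) in dict(trFR=(352,232),trL=(205,150),trBR=(392,208)).items(): print(n,plane("scene",(345+u/7-.5,125+v/7-.5),.076))
# sledge plate: corner from scene crop s2 overlay (scale 11, origin 350,150)
for n,(u,v,z) in dict(l=(88,255,.0),front=(525,415,.0),ledgeTopL=(103,222,.014),ledgeFar=(248,132,.014),ledgeR=(648,262,.014),ledgeFront=(510,372,.014)).items(): print(n,plane("scene",(350+u/11-.5,150+v/11-.5),z))
im=cv2.imread("pics/s8f.png")
c=cv2.resize(im[138:172,362:412],None,fx=15,fy=15,interpolation=cv2.INTER_CUBIC);
for X,col in((.5104,(0,0,255)),(.5134,(0,255,0))):
  for z in(.060,.076):
    p=np.array([(proj("scene",(X+i*.044,-.3668+j*.01+np.tan(np.radians(-.7))*i*.044,z))+.5-[362,138])*15 for i,j in((1,1),(1,-1),(-1,-1),(-1,1))],np.int32);cv2.polylines(c,[p],True,col,1)
cv2.imwrite("pics/b8.png",c)
```

```text
fl [ 0.5566 -0.3568  0.06  ]
fr [ 0.4686 -0.3554  0.06  ]
trFR [ 0.4716 -0.3529  0.076 ]
trL [ 0.5564 -0.3797  0.076 ]
trBR [ 0.4706 -0.3794  0.076 ]
l [ 0.5829 -0.3422  0.    ]
front [ 0.4507 -0.3396  0.    ]
ledgeTopL [ 0.5751 -0.3375  0.014 ]
ledgeFar [ 0.5746 -0.4011  0.014 ]
ledgeR [ 0.455 -0.402  0.014]
ledgeFront [ 0.4522 -0.3338  0.014 ]
```

View pics/b8.png

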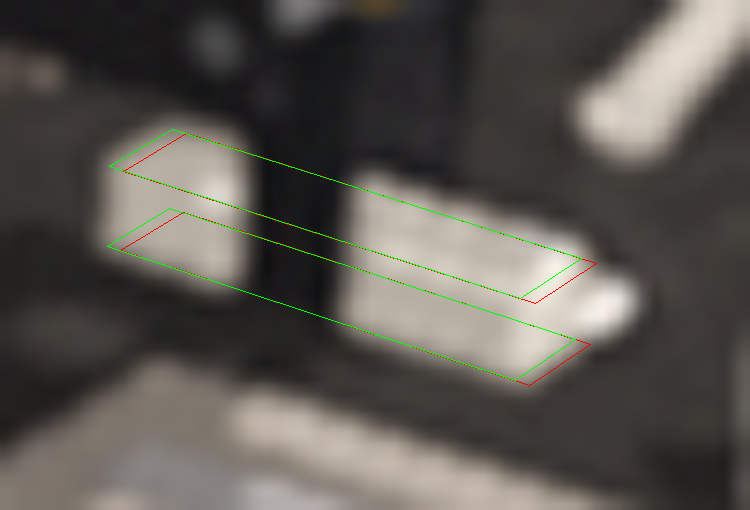

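Compared in the same view, the boat and seat agree to about 1.5 mm. I'll shift slightly (+1, -1) and descend gently to about 1 cm above the ledges.

```bash
python3 -m crank '[[[1,1,0,-6,0,0,0],[1,0,-1,-9,0,0,0],[1,0,0,-9,0,0,0],[1,0,0,-6,0,0,0],[1,0,0,-4,0,0,0],[1,0,0,-2,0,0,0],[1,0,0,0,0,0,0],[1,0,0,0,0,0,0]]]'
python3 - <<'E'
from h import *
s=manip.sense();print(s["ee_pos"],s["tool_rot"])
im=cams.capture("scene")[:,:,::-1];cv2.imwrite("pics/s9f.png",im);cv2.imwrite("pics/s9.png",cv2.resize(im[140:195,350:420],None,fx=11,fy=11,interpolation=cv2.INTER_CUBIC)[:600])
E
```

```text
clock: 17.15
ee_pos: [0.5113, -0.3682, 0.0278]
tool_rot: [1.0, -0.006, 0.0, 0.0]
wrist_force: [-0.3, -0.3, -1.1]
grip_width: 0.223
[ 0.5113 -0.3682  0.0278] [ 1.     -0.006   0.0002  0.0002]
```

View pics/s9.png

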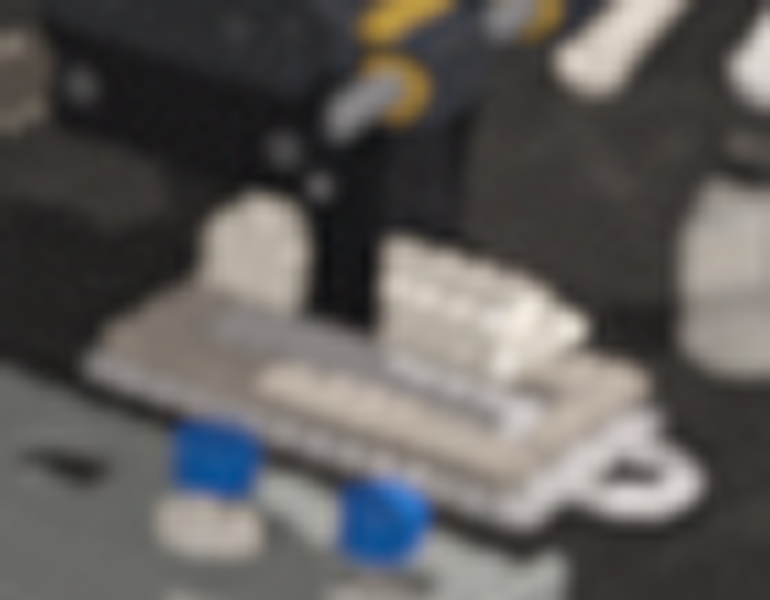

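Run:
```python
from h import *
f=lambda u,v,z:plane("scene",(350+u/11-.5,140+v/11-.5),z)
for n,a in dict(boat_fl=(203,294,.0242),boat_fr=(515,384,.0242),seat_fl=(200,328,.014),seat_fr=(515,436,.014),plate_l=(88,365,.0),plate_front=(525,527,.0),plate_r=(655,425,.006)).items(): print(n,f(*a))
im=cv2.imread("pics/s9f.png")
c=cv2.resize(im[145:190,355:415],None,fx=13,fy=13,interpolation=cv2.INTER_CUBIC)
def q(X,Y,yaw,hx,hy,z,col):
    a=np.radians(yaw)
    p=np.array([(proj("scene",(X+i*hx*np.cos(a)-j*hy*np.sin(a),Y+i*hx*np.sin(a)+j*hy*np.cos(a),z))+.5-[355,145])*13 for i,j in((1,1),(1,-1),(-1,-1),(-1,1))],np.int32);cv2.polylines(c,[p],True,col,1)
X,Y=.514,-.368
q(X,Y,-.7,.05,.015,.014,(0,0,255));q(X,Y,-.7,.065,.032,.006,(0,255,0));q(X,Y,-.7,.065,.032,0,(0,255,0));q(X,Y,-.7,.044,.01,.0242,(255,0,255));q(X,Y,-.7,.044,.01,.0402,(255,0,255))
cv2.imwrite("pics/b9.png",c)
```

```text
boat_fl [ 0.5559 -0.3535  0.0242]
boat_fr [ 0.4681 -0.3602  0.0242]
seat_fl [ 0.5568 -0.3541  0.014 ]
seat_fr [ 0.4635 -0.354   0.014 ]
plate_l [ 0.5829 -0.3422  0.    ]
plate_front [ 0.4502 -0.3388  0.    ]
plate_r [ 0.4466 -0.3923  0.006 ]
```

View pics/b9.png

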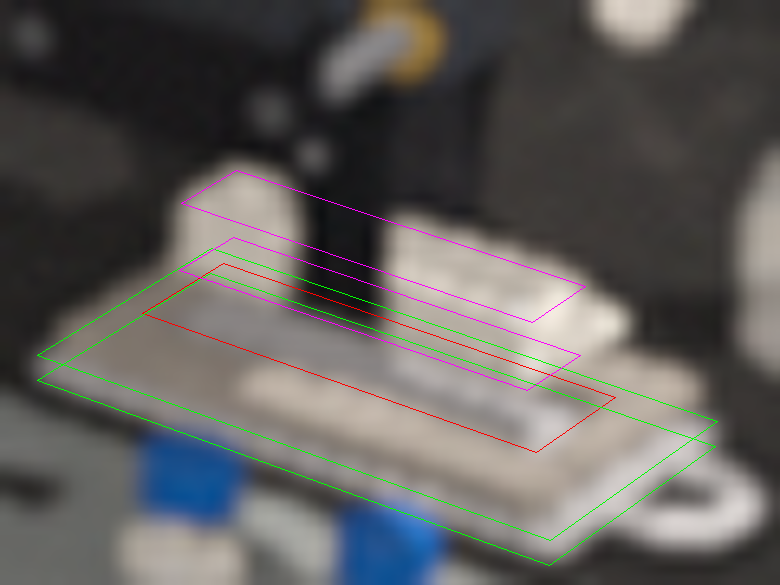

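At the final height the boat's outline matches a model centred over the seat within about 2 mm. It is parallel to the seat, and its underside is about 10 mm above the ledges. I'll check the bottle and vials before handing in.

View pics/s9f.png

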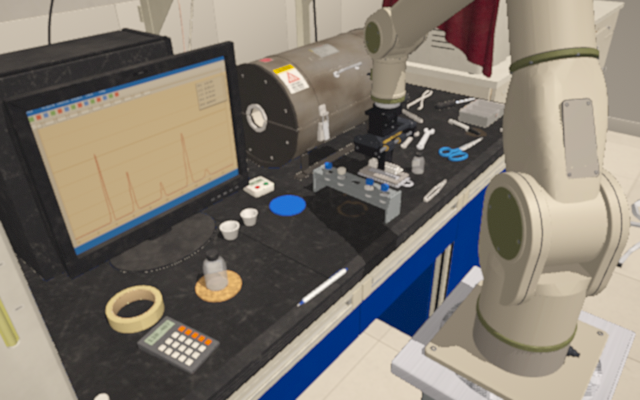

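The bottle stands on the cork pad at (216,275), the four vials are in the rack at about (327-385, 165-190), and the boat is held over the sledge at (388,168).

Run:
```python
from station import manip,finish_job
s=manip.sense();print(s["clock"],s["ee_pos"],s["wrist_force"],s["grip_width"],abs(s["joint_velocities"]).max())
print(finish_job())
```

```text
17.2 [ 0.51139659 -0.36816998  0.02793775] [ 0.33002143 -0.72926414 -0.01372781] 0.22483874372910664 0.0017953645611464483
the job is handed in; nothing more can be done
None
```

I moved the bottle from the sledge to the cork pad and left it standing there. Then I gripped the boat across its middle, carried it over the rack, and handed in at 17.2 s while still holding it above the sledge seat.

The last checks, made from the measured tool pose and the scene camera:
- **Height:** the boat's underside is about 10 mm above the ledges and looks level. The height comes from the tool pose, assuming the boat did not slip in the grip.
- **Alignment:** the boat is centred over the seat to about 2 mm, at a yaw of about -0.7°. I estimated the seat's yaw at about -0.8°, though individual edge measurements ranged from about +0.1° to -2.4°.
- **Contact:** wrist force was near zero, and nothing suggested it touched the sledge.
- **Bottle and vials:** in the final picture the bottle is upright on its pad and all four vials are in the rack.

**Disagreement:** the two cameras' calibrations differed by 2–4 mm on the seat centre, mostly along x. I chose a position between them and checked it by comparing boat and seat in the scene view only. The arm blocked the top camera's view of the boat near the sledge, so the top view could not confirm it.

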